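Make up two practical kits on the lab bench

ROBOT

A 6-joint arm with a two-finger parallel gripper is mounted at the origin on the work surface. World frame = base frame: x ahead of the robot, y to its left, z up, the work surface at z = 0. Lengths are in m, angles in rad, forces in N, time in s.
With the tool pointing down it reaches from about 0.35 to 0.875 m from the base axis. Payload 15.5 kg.
Tool frame: the origin (TCP) lies midway between the tips of the shut fingers; the grasp point (between the pads) lies 19 mm behind it (env.grip_point_offset is the distance from the TCP to the grasp point, in m); z points along the fingers, y is the line along which they close (so a half turn about z gives the same grasp; the last joint's range is limited). The gripper opens to 85 mm and grips with 20 to 120 N. Pads are 22 mm wide; open, the fingers measure 114 mm over their backs; the gripper's body (76 mm by 85 mm) begins 54 mm behind the grasp point. The pads swing forward as they close: fully open they stand 13 mm farther back than shut.
Start: joints at [-0.096, 0.494, 1.345, -0, 1.302, -0.096], TCP at [0.625, 0, 0.231] pointing down, gripper open.
Joint ranges: [-2.91, 2.91], [-0.82, 2.16], [0.22, 2.67], [-1.22, 4.37], [0.12, 2.79], [-3.08, 3.08]. Speed limits (rad/s): [1.89, 1.89, 2.57, 3.01, 3.01, 3.01].

INTERFACE

Orientations are given as a unit quaternion [w, x, y, z].
In Python, from bench import env, viewer gives the robot as it stands. Calls block until the motion is done:
- env.goto(position, orientation): joint-space move of the TCP to a pose.
- env.move_linear(position, orientation=None, rate=0.15, force_limit=None): straight line of the TCP; orientation=None keeps the orientation; rate is the mean speed in m/s. With force_limit (N) it stops when the force on the tool has changed by that much, and returns True; else False.
- env.move_j(angles): joint-space move.
- env.gripper_to(opening): finger opening in m; the grip force is fixed at half the most; returns when the fingers have stopped.
- env.pause(seconds).
- env.inverse_kinematics(position, orientation): joint angles nearest the present ones, or None.
- viewer.camera(name): name is "scene" or "side" or "wrist"; returns a dict with "color" (480x640x3 uint8, red, green, blue), "range_z" (480x640 float32, m along the optical axis (not along the pixel's ray), 0 where there is no reading), "vertical_fov" (degrees; the focal length in pixels is half the picture's height over the tangent of half this angle, whatever the lens; pixels are square), "cx", "cy" (the principal point, pixels), "world_from_camera" (4x4, takes a point from camera to world coordinates). Camera axes: x right, y down, z forward; pixel columns grow to the right and rows downward; lengths in m; the calibration is good to about 2 mm. A picture is of the moment at which its call begins.
A pose or a line that the arm cannot do raises env.PlanningError and nothing moves.
- env.job_done(): hands the job in; it is judged then, once.
Trained networks look in a picture, given as the dict that the camera call returned (one of the last four; its "shot" number tells which), for a name from the list of things; names that differ only in an ending like _2 or _b are one class to them, and where a whole thing is asked for, a point or a joint stands for the part that bears it (a point fixed in the world has none). Each returns a list of dicts, best first, with "confidence" (0 to 1); they miss things now and then, are a little off and sometimes report something else, mostly with a low value. They report only what shows in the picture. A call takes as long as a camera call. They do not tell look-alikes from the thing itself.
- viewer.find_in(picture, name): "rect" ([left, top, right, bottom] in pixels, round what is visible of it).
- viewer.cut_out(picture, name): "mask" (480x640 bool, what is visible of it) and "rect" ([left, top, right, bottom] in pixels, round what is visible of it).
Readings, each from a call of its own:
- env.read_clock(): time.
- env.read_joint_positions(): joint angles.
- env.read_qvel(): joint speeds.
- env.read_joint_efforts(): joint torques, N m.
- env.read_eef_pos(): TCP position.
- env.read_orientation(): TCP orientation.
- env.read_ft_force(): force on the tool from outside, world axes, zero at the start.
- env.read_ft_torque(): the same for the moment, N m.
- env.read_grip_width(): finger opening in m.
- env.read_gripper_force(): force on a finger pad.
Only numpy, scipy, OpenCV 4.12 (cv2) and the standard library are available. Lean on these libraries where they do the work, as an engineer would, in place of code of your own. Each camera call takes 0.05 s, during which the arm holds its last target. There are 200 camera calls.

TASK

Make up the two kits for the practical from the stock on the bench. Green tray: the red-bulb dropper bottle in the white-floored bay, the white porcelain crucible in the middle bay and the blue-lidded jar in the remaining end bay; blue tray: the yellow-bulb dropper bottle in the white-floored bay and the orange-lidded jar in the end bay at the other side of the tin. Set everything down gently, upright and flat on the floor of its bay, never dropping or tipping anything, and leave the white-bulb dropper, the black-lidded jar and the beaker standing where they are.

Things in the scene. Friction and masses are not known exactly. Their poses are not given: they have to be found in the camera images.
- dropper_red: Dropper bottle: round amber glass, body 34 mm in diameter and straight-sided from 0 to 50 mm, paper label, shoulder up to 58 mm, red screw collar (24 mm across, 57 to 68 mm) with a red rubber bulb of 16 mm on it, 84 mm tall over all, 50 to 95 g. Stands upright; belongs to the green kit. Origin at the centre of its underside, z up its axis.
- dropper_yellow: Dropper bottle: round amber glass, body 34 mm in diameter and straight-sided from 0 to 50 mm, paper label, shoulder up to 58 mm, yellow screw collar (24 mm across, 57 to 68 mm) with a yellow rubber bulb of 16 mm on it, 84 mm tall over all, 50 to 95 g. Stands upright; belongs to the blue kit. Origin at the centre of its underside, z up its axis.
- dropper_white: Dropper bottle: round amber glass, body 34 mm in diameter and straight-sided from 0 to 50 mm, paper label, shoulder up to 58 mm, white screw collar (24 mm across, 57 to 68 mm) with a white rubber bulb of 16 mm on it, 84 mm tall over all, 50 to 95 g. Stands upright; not wanted, stays where it is. Origin at the centre of its underside, z up its axis.
- jar_blue: Screw-top jar: round white plastic, 46 mm in diameter, blue lid and blue band round the body, 58 mm tall (lid from 44 mm up), 80 to 150 g. Stands upright; belongs to the green kit. Origin at the centre of its underside, z up its axis.
- jar_orange: Screw-top jar: round white plastic, 46 mm in diameter, orange lid and orange band round the body, 58 mm tall (lid from 44 mm up), 80 to 150 g. Stands upright; belongs to the blue kit. Origin at the centre of its underside, z up its axis.
- jar_black: Screw-top jar: round white plastic, 46 mm in diameter, black lid and black band round the body, 58 mm tall (lid from 44 mm up), 80 to 150 g. Stands upright; not wanted, stays where it is. Origin at the centre of its underside, z up its axis.
- crucible: White porcelain crucible: a plain open cup without a handle, 42 mm in diameter at the rim and a little narrower at the foot, 46 mm tall, wall 3 mm, 45 to 80 g. Stands upright; belongs to the green kit. Origin at the centre of its underside, z up its axis.
- beaker: Clear glass beaker, open at the top, 40 mm in diameter (rim 42 mm), 55 mm tall, 50 g. Stands upright; not wanted, stays where it is. Origin at the centre of its underside.
- tray_green: Green tray fixed to the bench, long axis x within 20 degrees of straight ahead, left or right of the robot. 208 (x) by 72 mm, floor 4 mm thick, rim and dividers 4 mm, 12 mm high. Three bays, 64 mm square inside, at x = -68 (nearest the robot), 0, +68 mm, y = 0. White floor: bay x = -68. All bays empty. Origin: centre of underside.
- tray_blue: Blue tray fixed to the bench, long axis x within 20 degrees of straight ahead, left or right of the robot. 208 (x) by 72 mm, floor 4 mm thick, rim and dividers 4 mm, 12 mm high. Three bays, 64 mm square inside, at x = -68 (nearest the robot), 0, +68 mm, y = 0. White floor: bay x = +68. Middle bay: a fixed dark metal tin, 52 mm across, top at 28 mm; others empty. Origin: centre of underside.
There are look-alikes about, which are no part of the job. Leave any purple or turquoise look-alike of the crucible alone.

How it is judged:
By the outcome, as a careful person would: the job done as asked, in the order asked, and still so for the second after the job is handed in, with the robot touching nothing.
It also fails if it takes over 115 s, if anything falls off the work surface, if the arm or the gripper's body presses on something with over 40 N, if the wrist force passes 120 N, or if a joint passes its speed limit or range.

## Working session

There is one attempt and no reset: what is moved stays moved. The work goes in short steps, each a Python script; the robot and the scene stay as the last script left them, time stands still between calls to the robot, and variables do not carry over. Pictures are saved under pics/ and viewed, at most 14 in all, crops included, and the job is handed in when it is done.

```bash
ls; mkdir -p pics; cat > h.py <<'E'
import numpy as np, cv2
from bench import env, viewer
def save(p,n): cv2.imwrite('pics/'+n+'.png', p["color"][:,:,::-1])
def cloud(p):
    f=240/np.tan(np.radians(p["vertical_fov"])/2); z=p["range_z"].astype(float)
    v,u=np.mgrid[:480,:640]
    P=np.stack([(u-p["cx"])/f*z,(v-p["cy"])/f*z,z,np.ones_like(z)],-1)
    W=(P@np.array(p["world_from_camera"]).T)[...,:3]; W[z<=0]=np.nan
    return W
NAMES="dropper_red dropper_yellow dropper_white jar_blue jar_orange jar_black crucible beaker tray_green tray_blue".split()
def look(cam,name,names=NAMES,n=5):
    p=viewer.camera(cam); save(p,name); W=cloud(p); np.savez_compressed('pics/'+name+'.npz',W=W,c=p["color"])
    for nm in names:
        for d in viewer.cut_out(p,nm)[:n]:
            w=W[d["mask"]]; w=w[np.isfinite(w[:,0])]
            if len(w)<5: print(nm,round(d["confidence"],2),np.round(d["rect"]),'nodepth');continue
            top=np.percentile(w[:,2],97); t=w[w[:,2]>top-.006]
            print(nm,round(d["confidence"],2),np.round(d["rect"]),'mid',((np.percentile(t,3,0)+np.percentile(t,97,0))/2)[:2].round(3),'all',np.percentile(w,2,0).round(3),np.percentile(w,98,0).round(3),'col',np.median(p["color"][d["mask"]],0))
    return p,W
E
python3 - <<'E'
from h import *
for c in("scene","side"):
    print(c);p,W=look(c,c+'0'); print(np.round(p["world_from_camera"],2).tolist())
E
```

```text
pics
scene
dropper_red 0.74 [367. 294. 386. 334.] mid [0.66  0.103] all [0.653 0.087 0.002] [0.675 0.118 0.085] col [108.  51.  36.]
dropper_yellow 0.78 [312. 236. 338. 276.] mid [0.552 0.003] all [ 0.498 -0.012  0.001] [0.567 0.02  0.084] col [116.  96.  48.]
dropper_yellow 0.16 [434. 210. 516. 304.] mid [0.492 0.288] all [0.392 0.233 0.002] [0.593 0.346 0.03 ] col [ 60. 119. 223.]
dropper_white 0.73 [377. 201. 397. 237.] mid [0.444 0.12 ] all [0.428 0.104 0.001] [0.458 0.135 0.084] col [115. 103.  93.]
jar_blue 0.66 [307. 291. 336. 330.] mid [0.658 0.007] all [ 0.639 -0.014  0.007] [0.68  0.028 0.061] col [ 68. 130. 213.]
jar_orange 0.72 [259. 229. 283. 270.] mid [ 0.537 -0.096] all [ 0.479 -0.117  0.001] [ 0.558 -0.074  0.061] col [167. 136.  58.]
jar_orange 0.22 [434. 211. 520. 307.] mid [0.492 0.288] all [0.392 0.233 0.001] [0.594 0.347 0.03 ] col [ 60. 117. 219.]
jar_black 0.68 [240. 274. 269. 312.] mid [ 0.634 -0.106] all [ 0.615 -0.126  0.005] [ 0.656 -0.084  0.061] col [54. 54. 54.]
crucible 0.88 [208. 218. 231. 250.] mid [ 0.514 -0.196] all [ 0.495 -0.214  0.003] [ 0.532 -0
[... 2152 characters left out ...]
5. 244. 401. 281.] mid [ 0.395 -0.024] all [ 0.377 -0.044  0.002] [ 0.413 -0.005  0.047] col [62. 26. 81.]
crucible 0.75 [361. 167. 384. 198.] mid [ 0.511 -0.197] all [ 0.492 -0.216  0.002] [ 0.528 -0.177  0.046] col [ 9. 83. 78.]
beaker 0.76 [259. 260. 289. 301.] mid [0.529 0.102] all [0.51  0.083 0.003] [0.548 0.121 0.056] col [112. 127. 122.]
tray_green 0.89 [342. 141. 450. 192.] mid [ 0.512 -0.292] all [ 0.41  -0.328  0.001] [ 0.614 -0.256  0.013] col [ 41. 213.  80.]
tray_blue 0.88 [135. 352. 304. 438.] mid [0.489 0.288] all [0.391 0.232 0.002] [0.588 0.344 0.029] col [ 37. 119. 242.]
[[-0.86, -0.38, 0.35, 0.22], [-0.52, 0.61, -0.6, 0.5], [0.02, -0.7, -0.72, 0.62], [0.0, 0.0, 0.0, 1.0]]
```

View pics/scene0.png

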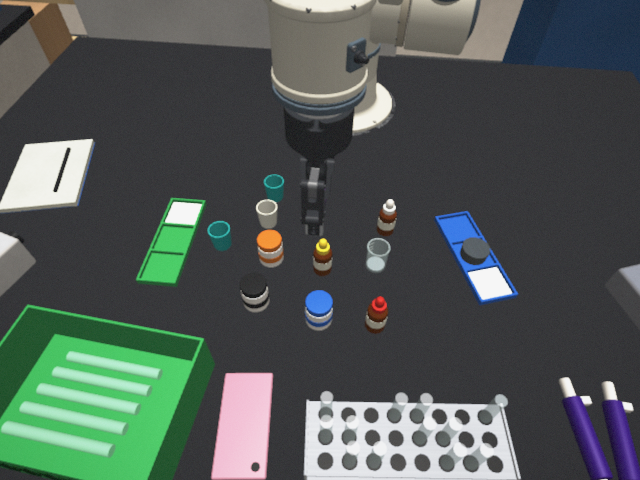

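```bash
python3 - <<'E'
from h import *
for c in("scene0","side0"):
    d=np.load(f'pics/{c}.npz');W=d['W'];C=d['c'].astype(int)
    for nm,s,lo in(("green",-1,(.38,-.36,.65,-.22)),("blue",1,(.36,.2,.62,.38))):
        m=(W[...,2]>.008)&(W[...,2]<.034 if nm=="blue" else W[...,2]<.02)&(W[...,0]>lo[0])&(W[...,0]<lo[2])&(W[...,1]>lo[1])&(W[...,1]<lo[3])
        col=(C[...,1]>C[...,0]+40)if nm=="green" else (C[...,2]>C[...,0]+60)
        q=W[m&col][:,:2]; r=cv2.minAreaRect((q*1000).astype(np.float32)); print(c,nm,len(q),r)
        mw=(W[...,0]>lo[0])&(W[...,0]<lo[2])&(W[...,1]>lo[1])&(W[...,1]<lo[3])&(W[...,2]>.002)&(W[...,2]<.01)&(C.min(-1)>150)
        print(' white',mw.sum(),np.median(W[mw],0).round(3))
print(env.read_clock(),env.read_orientation(),env.grip_point_offset)
E
```

```text
scene0 green 937 ((513.656982421875, -292.11383056640625), (210.33277893066406, 74.04505157470703), 0.25779274106025696)
 white 615 [ 0.443 -0.295  0.005]
scene0 blue 880 ((490.7801208496094, 288.5230712890625), (210.12796020507812, 74.28705596923828), 18.84933090209961)
 white 866 [0.553 0.312 0.005]
side0 green 724 ((513.2083740234375, -292.72052001953125), (209.96205139160156, 79.29095458984375), 0.1603352427482605)
 white 522 [ 0.446 -0.299  0.005]
side0 blue 1943 ((490.27850341796875, 287.58746337890625), (208.69976806640625, 74.75167846679688), 18.731456756591797)
 white 1849 [0.556 0.309 0.004]
1.1 [-1.81703881e-05  7.07111249e-01  7.07102313e-01  2.48629603e-06] 0.0187
```

```bash
cat >> h.py <<'E'
def quat(a):  # tool down, closing axis (y) at world angle a, nearest half turn by IK choice
    from scipy.spatial.transform import Rotation as R
    y=np.array([np.cos(a),np.sin(a),0]); z=np.array([0,0,-1.]); x=np.cross(y,z)
    q=R.from_matrix(np.stack([x,y,z],1)).as_quat(); return q[[3,0,1,2]]
def best(pos,a):
    j0=np.array(env.read_joint_positions()); c=[]
    for k in(a,a+np.pi):
        j=env.inverse_kinematics(pos,quat(k))
        if j is not None: c.append((np.abs(np.array(j)-j0).max(),k))
    return quat(min(c)[1])
T=.22
def pick(xy,tz,opening,a=np.pi/2):
    env.gripper_to(opening)
    q=best([*xy,T],a); env.goto([*xy,T],q)
    env.move_linear([*xy,tz+.02],rate=.2)
    print('hit',env.move_linear([*xy,tz],rate=.06,force_limit=8))
    env.gripper_to(0); print('width',env.read_grip_width(),'F',env.read_gripper_force(),env.read_eef_pos())
    env.move_linear([*xy,tz+.02],rate=.06); env.move_linear([*xy,T],rate=.2)
    print('lifted',env.read_grip_width(),env.read_ft_force(),env.read_clock())
def place(xy,tz,opening,a=np.pi/2):  # tz: the TCP height of the grasp on the bench
    z=tz+.004; q=best([*xy,T],a); env.goto([*xy,T],q)
    env.move_linear([*xy,z+.012],rate=.2); env.pause(.2)
    print('touch',env.move_linear([*xy,z-.003],rate=.025,force_limit=4),env.read_eef_pos()[2]-z)
    env.gripper_to(opening); env.move_linear([*xy,z+.05],rate=.1); env.move_linear([*xy,T],rate=.3)
    print('t',env.read_clock())
E
python3 - <<'E'
from h import *
pick((.658,.103),.018,.06)
p=viewer.camera("side"); save(p,'lift1')
E
```

```text
hit False
width 0.03227711304920522 F 59.79102806188166 [0.65836056 0.10305195 0.01856625]
lifted 0.032219871586138274 [-0.29347681  0.11853303 -0.43524262] 6.2333
```

View pics/lift1.png

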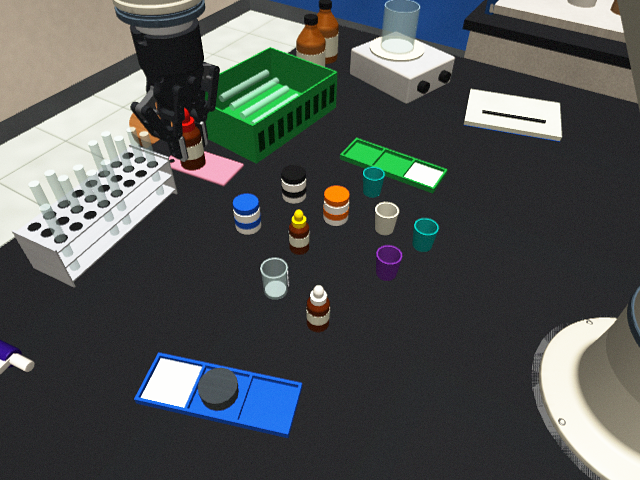

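The red dropper is held upright at (190,140), and the neighbours haven't moved. I'll place it.

```bash
python3 - <<'E'
from h import *
place((.4455,-.2924),.018,.06)
p=viewer.camera("side"); save(p,'place1')
pick((.4455,-.1178),.009,.065)
p=viewer.camera("side"); save(p,'lift2')
cv2.imwrite('pics/c12.png',np.hstack([cv2.imread('pics/place1.png')[80:380,250:560],cv2.imread('pics/lift2.png')[80:380,250:560]]))
E
```

```text
touch True 0.0005171408619591006
t 11.3667
hit False
width 0.04002895220277881 F 58.756297188811004 [ 0.44564074 -0.11780845  0.00956162]
lifted 0.03952397329294571 [ 0.3843182   1.46620673 -0.82854602] 15.9167
```

View pics/c12.png

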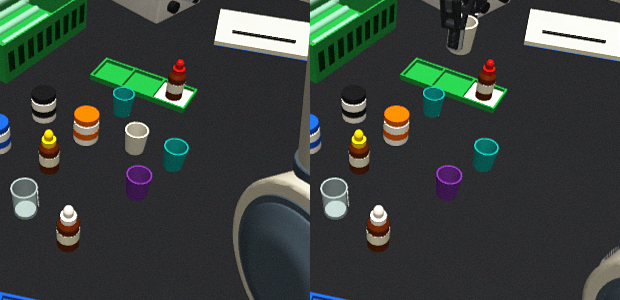

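The red dropper stands on the white floor at crop (176,82), and the crucible is lifted at crop (465,35). Its tilt needs a closer look.

```bash
python3 - <<'E'
from h import *
print(env.read_grip_width(),env.read_gripper_force())
p=viewer.camera("scene"); save(p,'s2'); 
a=cv2.resize(p["color"][100:260,180:330,::-1],None,fx=2.6,fy=2.6)
b=cv2.resize(cv2.imread('pics/lift2.png')[40:200,340:490],None,fx=2.6,fy=2.6)
cv2.imwrite('pics/c2.png',np.hstack([a,b]))
E
```

```text
0.039580482667100236 60.280258557759225
```

View pics/c2.png

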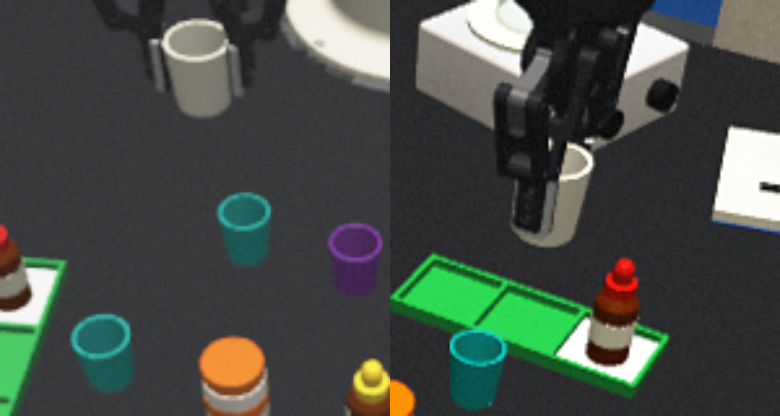

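```bash
python3 - <<'E'
from h import *
from scipy.optimize import least_squares
for c in("scene","side"):
    p=viewer.camera(c); W=cloud(p); C=p["color"].astype(int)
    d=[x for x in viewer.cut_out(p,"crucible")]
    for x in d:
        w=W[x["mask"]]; w=w[np.isfinite(w[:,0])]
        if len(w) and np.median(w[:,2])>.15: break
    else: print(c,'none');continue
    near=(abs(W[...,0]-.4455)<.035)&(abs(W[...,1]+.1178)<.03)&(W[...,2]>.17)&(W[...,2]<.29)
    w=W[x["mask"]&near]; print(c,len(w),np.percentile(w,[1,50,99],axis=0).round(3).tolist())
    # outer wall: cone fit with tilted axis, points of outer/inner surface: soft-L1 distance to either
    def f(s):
        ax=np.array([s[2],s[3],1]);ax/=np.linalg.norm(ax); o=np.array([s[0],s[1],.25])
        v=w-o; t=v@ax; r=np.linalg.norm(v-t[:,None]*ax,axis=1)
        ro=.0205+s[4]*.001+.05*t; return np.minimum(abs(r-ro),abs(r-ro+.003))
    s=least_squares(f,[.4455,-.1178,0,0,0],loss='soft_l1',f_scale=.001); print(s.x.round(4),s.cost, 'tilt deg',np.degrees(s.x[2:4]).round(1))
E
```

```text
scene 767 [[0.427, -0.135, 0.211], [0.458, -0.116, 0.242], [0.467, -0.097, 0.257]]
[ 0.4461 -0.1169 -0.0035  0.0735 -0.2606] 0.0002524613620216592 tilt deg [-0.2  4.2]
side 376 [[0.425, -0.137, 0.212], [0.431, -0.111, 0.243], [0.446, -0.101, 0.256]]
[ 0.4463 -0.118   0.0016 -0.0314  0.4395] 0.0001087061619890291 tilt deg [ 0.1 -1.8]
```

Upright within a few degrees, and the two views disagree on the sign, so it's good to place. I'll seat it with slightly more contact force.

```bash
sed -i 's/def place(xy,tz,opening,a=np.pi\/2):/def place(xy,tz,opening,a=np.pi\/2,fl=4):/; s/force_limit=4)/force_limit=fl)/' h.py
python3 - <<'E'
from h import *
place((.5135,-.2924),.0095,.065,fl=9)
p=viewer.camera("side"); save(p,'place2')
pick((.656,.007),.010,.07)
p=viewer.camera("side"); save(p,'lift3')
a=cv2.resize(cv2.imread('pics/place2.png')[100:300,300:460],None,fx=2.4,fy=2.4)
cv2.imwrite('pics/c3.png',np.hstack([a,cv2.imread('pics/lift3.png')[:480,60:460]]))
E
```

```text
touch True 0.00013951543790054026
t 20.5
hit False
width 0.04482223641020394 F 61.09860739437863 [0.65629386 0.00703101 0.0105335 ]
lifted 0.04462700141933503 [-0.20912957 -0.62578469 -1.92248112] 25.55
```

View pics/c3.png

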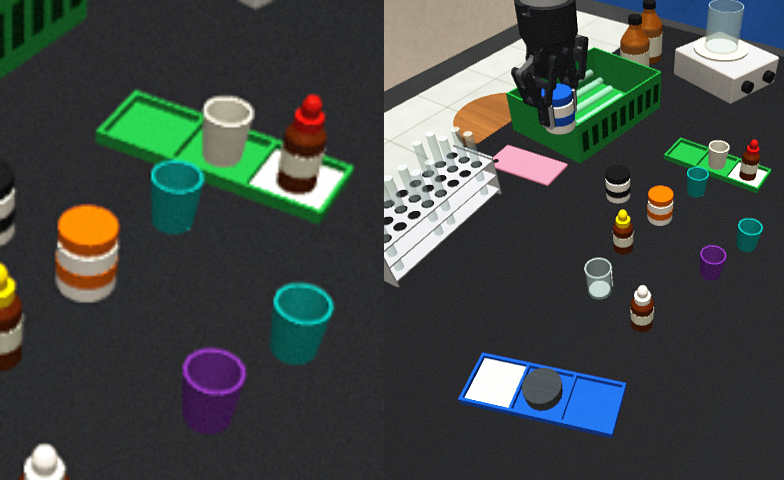

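The crucible stands upright in the middle bay (crop 228,130), and the blue jar is held upright. Next I place it and pick the yellow dropper.

```bash
python3 - <<'E'
from h import *
place((.5815,-.2922),.0105,.065)
p=viewer.camera("side"); save(p,'place3')
pick((.550,.0035),.018,.06)
p=viewer.camera("side"); save(p,'lift4')
a=cv2.resize(cv2.imread('pics/place3.png')[100:300,300:460],None,fx=2.4,fy=2.4)
cv2.imwrite('pics/c4.png',np.hstack([a,cv2.imread('pics/lift4.png')[:480,60:460]]))
E
```

```text
touch True 2.0717291192918694e-05
t 30.2333
hit False
width 0.032356189738319864 F 59.03081377968192 [0.55018262 0.00347718 0.01844503]
lifted 0.032664931666110425 [-0.81284151  0.72257538 -0.19366672] 35.0917
```

View pics/c4.png

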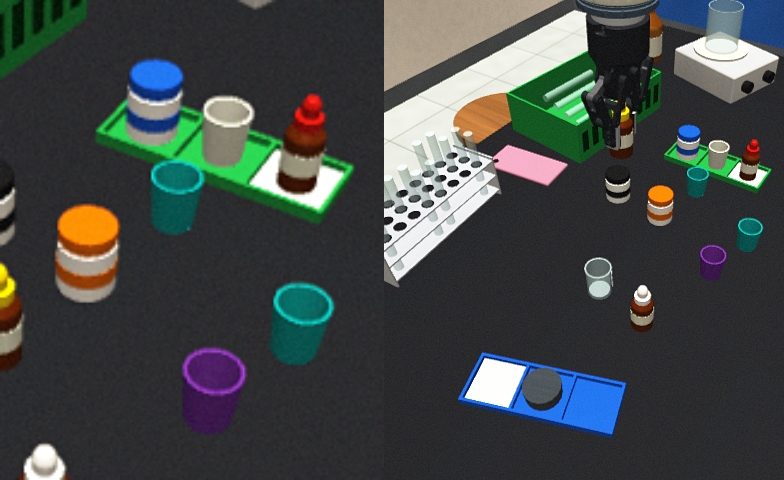

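The green kit is complete and upright, and the yellow dropper is held upright. Next is the blue tray.

```bash
python3 - <<'E'
from h import *
a=np.radians(108.8)
place((.555,.310),.018,.06,a)
p=viewer.camera("side"); save(p,'place4')
pick((.535,-.0955),.010,.07)
p=viewer.camera("side"); save(p,'lift5')
b=cv2.resize(cv2.imread('pics/place4.png')[280:480,120:320],None,fx=2,fy=2)
b=cv2.copyMakeBorder(b,0,80,0,0,cv2.BORDER_CONSTANT)
cv2.imwrite('pics/c5.png',np.hstack([b,cv2.imread('pics/lift5.png')[:480,60:460]]))
E
```

```text
touch True 0.0004814812841276474
t 39.7583
hit False
width 0.04467292237775397 F 60.66800799424527 [ 0.53512769 -0.0955359   0.0104529 ]
lifted 0.04467613891243645 [ 0.17622584  0.48788958 -1.75536035] 45.0833
```

View pics/c5.png

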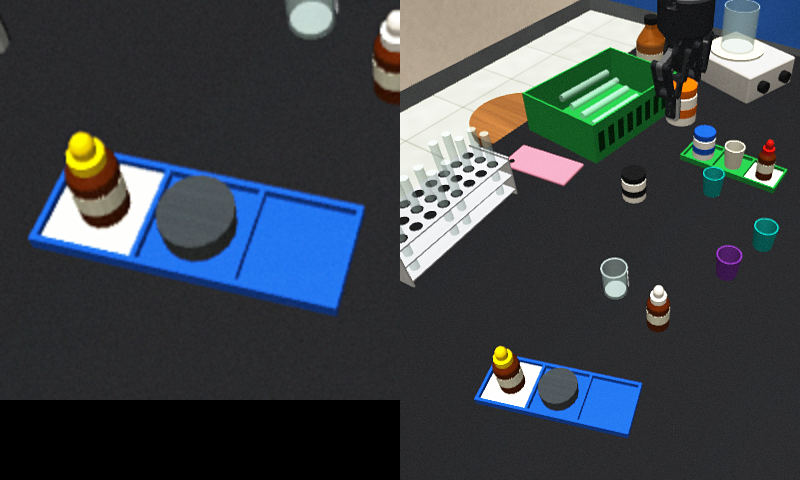

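The yellow dropper is on the white floor (its lean matches the lens perspective), and the orange jar is held.

```bash
python3 - <<'E'
from h import *
a=np.radians(108.8)
place((.426,.266),.0105,.065,a)
env.goto([.6,0,.3],quat(np.pi/2)); env.pause(.5)
for c in("side","scene"): print(c);look(c,'end_'+c,NAMES[:8],3)
A=cv2.imread('pics/end_scene.png')[170:350,120:530]; B=cv2.imread('pics/end_side.png')[120:450,120:480]
A=cv2.copyMakeBorder(A,0,150,0,0,cv2.BORDER_CONSTANT); cv2.imwrite('pics/c6.png',np.hstack([A,B]))
print(env.read_clock())
E
```

```text
touch True -6.255099567064291e-05
t 50.0083
side
dropper_red 0.57 [412. 138. 438. 181.] mid [ 0.444 -0.289] all [ 0.428 -0.297  0.007] [ 0.459 -0.275  0.087] col [111.5  30.   13. ]
dropper_yellow 0.95 [151. 348. 185. 392.] mid [0.553 0.31 ] all [0.537 0.296 0.007] [0.562 0.326 0.088] col [127. 112.   7.]
dropper_white 0.89 [309. 287. 334. 332.] mid [0.439 0.121] all [0.423 0.098 0.   ] [0.452 0.136 0.084] col [118.   99.5  77.5]
dropper_white 0.58 [284. 165. 308. 203.] mid [ 0.63  -0.106] all [ 0.609 -0.126  0.   ] [ 0.65  -0.084  0.059] col [35. 34. 34.]
jar_blue 0.71 [352. 128. 374. 160.] mid [ 0.579 -0.29 ] all [ 0.559 -0.308  0.007] [ 0.597 -0.269  0.063] col [ 36. 119. 139.]
jar_orange 0.69 [248. 366. 286. 424.] mid [0.424 0.266] all [0.403 0.245 0.005] [0.445 0.288 0.064] col [253. 145.   7.]
jar_black 0.83 [283. 166. 307. 204.] mid [ 0.63  -0.106] all [ 0.609 -0.123  0.004] [ 0.648 -0.084  0.059] col [34. 34. 34.]
crucible 0.95 [385. 142. 403. 172.] mid [ 0.512 -0.292] all [ 0.494 -0.312  0.006] [ 0.531 -0.272  0.051] col [132. 129. 111.]
crucible 0.9 [363. 167. 385. 198.] mi
[... 1014 characters left out ...]
 0.265] all [0.408 0.244 0.01 ] [0.449 0.284 0.064] col [155. 131.  56.]
jar_black 0.9 [242. 275. 269. 311.] mid [ 0.635 -0.106] all [ 0.617 -0.124  0.009] [ 0.656 -0.084  0.061] col [54. 54. 54.]
crucible 0.87 [155. 213. 185. 245.] mid [ 0.515 -0.291] all [ 0.471 -0.339  0.002] [ 0.534 -0.272  0.052] col [137. 143. 123.]
crucible 0.67 [263. 175. 288. 204.] mid [ 0.373 -0.116] all [ 0.316 -0.134  0.001] [ 0.392 -0.097  0.048] col [33.  92.5 89. ]
crucible 0.63 [307. 185. 328. 215.] mid [ 0.398 -0.024] all [ 0.378 -0.042  0.004] [ 0.417 -0.006  0.048] col [71. 41. 87.]
beaker 0.65 [369. 236. 392. 272.] mid [0.531 0.102] all [0.512 0.085 0.006] [0.551 0.12  0.057] col [135.5 146.  145.5]
52.65
```

View pics/c6.png

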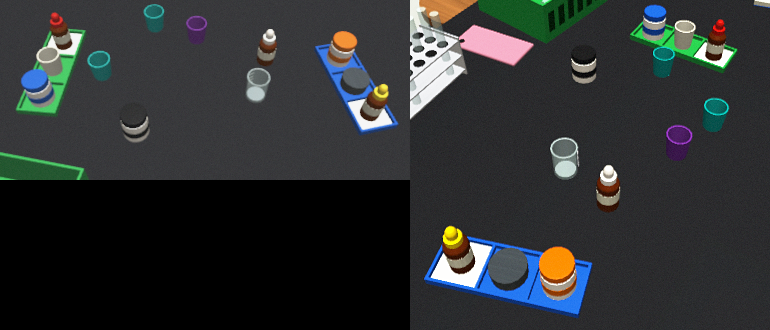

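Both kits are in place with everything upright at the expected heights, and the other items are undisturbed.

```bash
python3 -c "
from h import *
print(env.job_done())"
```

```text
the job is handed in; nothing more can be done
None
```

The job is handed in at about 53 s on the robot's clock: both kits are made up as asked, the last pictures show every item upright in its bay, and the white-bulb dropper, black-lidded jar, beaker and look-alikes were left standing where they were.

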